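# Vent the bench air console and uncouple its blow nozzle

## Task

Take the blow nozzle off the air console: first vent the line by pressing the round rubber key just until it clicks, not on down to its stop, and let it come up. Then push the coupling's sprung sleeve right back until the nozzle pops loose, let the sleeve snap forward again, draw the nozzle out and put it in the steel cup behind the violin. Leave the cup upright about where it stands and do not disturb the tin, the wood block and the jar.

Things in the scene. Friction and masses are not known exactly. Their poses are not given: they have to be found in the camera images.
- air_console: Grey sheet-metal air console bolted to the black mat, base plate 119 x 116 mm, 85 mm high at the back, 20 mm in front. Its deck slopes 32 degrees, rising along the console's own +x; it carries the coupling (upper, middle), a rubber key (lower right, seen from the front) and a gauge (lower left). Origin: centre of its underside.
- coupling: Brass air coupling standing square on the deck, so its axis leans 32 degrees from vertical towards the console's front (its own -x). Origin: on the deck, on the axis; z = the axis, pointing out of the mouth; x = up the slope; y = level, across. Its mouth is at z = 56 mm. It and the console do not move.
- sleeve (a joint): Steel locking sleeve round the coupling, sprung; 0 = forward, 0.009 m = fully back, i.e. pushed along the coupling's -z towards the deck. Spring 4 N at first, 10.5 N at the stop. It spans z = 28 to 55.5 mm of the coupling when forward: 27 mm diameter, its front 8 mm a lip of 34 mm diameter. The locking balls let go of the nozzle only beyond about 7.5 mm.
- sleeve_face (a point): Middle of the sleeve's front (lip) face, on the axis. The face is a flat ring, 22 mm inside and 34 mm outside, that can be pushed with two fingertips either side of the nozzle, or the sleeve can be gripped. Axes as the coupling's.
- nozzle: Loose blow nozzle locked in the coupling, 48 mm long, about 60 g. z = its axis, outward. A knurled brass collar, 20 mm diameter, z = 2 to 14 mm, then a brass tip to z = 24 mm; below, a 12.5 mm steel nipple to z = -23 mm. Origin starts 57 mm out on the coupling's axis. Once freed, the valve spring lifts it 13 mm; it then stays loose in the mouth, leaning a few degrees.
- vent_key (a joint): Vent key, a round black rubber dome key, 22 mm diameter; 0 = up, 0.005 m = hard on its stop, pressed along the coupling's -z. The force rises to about 5 N at 1.1 mm, then drops: the click. It has clicked once past 1.7 mm, down to about 2 N at 3.2 mm, and rises steeply from 4 mm. It must not pass 4.2 mm. It comes up by itself.
- vent_key_top (a point): Middle of the key's top face, 9 mm above the deck. Key and coupling axes are parallel, 66 mm apart; the nozzle reaches 82 mm above the deck. Axes as the coupling's.
- steel_cup: Empty open steel cup, 62 mm across the rim, 42 mm high, inside 44 mm wide at the floor, floor 2 mm thick, loose on the bench just behind the violin. Origin: centre of its underside. It may trade places with the tin. The fixed violin in front (neck up to z = 0.24, scroll 0.27) runs along the world direction (0.28, -0.96); a lamp shade hangs above z = 0.34 from x = 0.66 on.
- tack_tin: Round shallow tin of tacks, 65 mm across, 19 mm high, loose. A bystander. Origin: centre of its underside.
- willow_block: Loose light wood block, 40 x 52 x 30 mm high, on the bench behind the neck clamp. A bystander. Origin: centre of its underside.
- pigment_jar: Glass pigment jar with a white lid, 57 mm across, 74 mm high, behind the console on the mat. A bystander. Origin: centre of its underside.

How it is judged (in metres and radians):
On the way, in this order (a step that is already met when the one before it is completed fails the run):
1. the vent key has been pressed past its click (value of joint vent_key above 0.0017 m), for 0.04 s.
2. with the key up again, the sleeve is pushed back (value of joint sleeve above 0.0065 m and value of joint vent_key below 0.0008 m), for 0.04 s.
3. the nozzle has popped loose and the sleeve has snapped forward (z of nozzle in the frame of coupling above 0.066 m and value of joint sleeve below 0.001 m), for 0.1 s.
At the end, for the whole second after the job is handed in: The nozzle rests inside the steel cup (its origin within 27 mm of the cup's axis and less than 40 mm above the cup's underside), at rest; the cup is upright and within 50 mm of where it stood; the sleeve is fully forward and the key up (each within 1 mm) (horizontal distance between nozzle and steel_cup below 0.027 m and z of nozzle in the frame of steel_cup between 0 and 0.04 m and linear speed of nozzle below 0.03 m/s and angle between steel_cup's own z axis and vertical below 0.15 rad and distance of steel_cup from where it was at the start of the episode below 0.05 m and value of joint sleeve below 0.001 m and value of joint vent_key below 0.0008 m); the robot touches nothing.
It fails at once if the key was pressed on towards its stop (4.2 mm) (value of joint vent_key above 0.0042 m).
It fails at once if a bystander was moved more than 25 mm (distance of any of tack_tin, willow_block, pigment_jar from where it was at the start of the episode above 0.025 m).
It also fails if it takes over 61 s, if anything falls off the work surface, if the arm or the gripper's body presses on something with over 40 N, if the wrist force passes 120 N, or if a joint passes its speed limit or range.

## Robot

A 6-joint arm with a two-finger parallel gripper is mounted at the origin on a cart in front of the work surface, level with it; the furniture and walls round the work are solid. World frame = base frame: x ahead of the robot, y to its left, z up, the work surface at z = 0. Lengths are in m, angles in degrees, forces in N, time in s.
With the tool pointing down it reaches from about 0.35 to 0.875 m from the base axis. Payload 4.2 kg.
Tool frame: the origin (TCP) lies midway between the tips of the shut fingers; the grasp point (between the pads) lies 19 mm behind it; z points along the fingers, y is the line along which they close (so a half turn about z gives the same grasp; the last joint's range is limited). The gripper opens to 87 mm and grips with 3 to 60 N. Pads are 19 mm wide; open, the fingers measure 117 mm over their backs; the gripper's body (75 mm by 190 mm) begins 51 mm behind the grasp point.
Start: joints at [-55.944, 22.042, 0.453, 0, -68.411, -14.817], TCP at [0.206, -0.59, 0.223] pointing down, gripper open.
Joint ranges: [-179.83, 179.83], [-69.29, 118.12], [-61.27, 80.66], [-181.25, 117.63], [-171.15, -9.14], [-177.46, 177.46]. Speed limits (degrees/s): [159.86, 159.86, 180, 180, 180, 180].

## Interface

Orientations are given as a 3x3 rotation matrix whose columns are the frame's x, y, z axes.
In Python, from station import r gives the robot as it stands.
- The arm moves only by the shell command python3 steer.py 'ROWS'. ROWS is a JSON list of rows, 1 to 8 of them, each an object with the fields finger_gap (the opening from 0.0 (shut) to 1.0 (fully open)), trans (a list: dx, dy, dz in m), turn_vec (a list: a rotation vector rx, ry, rz in degrees); a field left out counts as zero (the opening has to be given); each row is the pose to reach, as a shift and turn from the pose commanded when the command began, along the tool's axes at that moment; what a row does not reach only later rows make up. A row lasts 1/10 s, in which the tool goes at most 0.05 m and 8.59 degrees, less where a joint would pass 70% of its speed; a pose out of reach is approached as far as the arm can. The fingers move at their own pace and stop on an object; the grip force is fixed at half the most. Time passes only in rows, so rows that do not move let the fingers close. It prints the time, the measured TCP pose, the force, the opening and the grip force at its end. Input that does not fit is refused with a message, and nothing moves.
- r.sense(): the state, without advancing time (a new reading comes with each control period).
- r.capture(name): name is "scene" or "top" or "wrist"; returns a dict with "pixels" (420x560x3 uint8, red, green, blue), "z_map" (420x560 float32, m along the optical axis (not along the pixel's ray), 0 where there is no reading), "K" (3x3 intrinsics, pixels), "world_from_camera" (4x4, takes a point from camera to world coordinates). Camera axes: x right, y up, looking along -z (the intrinsics and any distortion apply to the point x, -y, -z); pixel columns grow to the right and rows downward; lengths in m; the calibration is good to about 2 mm. A picture is of the moment at which its call begins.
- r.finish_job(): hands the job in; it is judged then, once.
The state is a dict: "time_s": time; "joints": joint angles; "joint_velocities": joint speeds; "effort": joint torques, N m; "tcp_pos": TCP position; "ee_rot": TCP orientation; "wrist_force": force on the tool from outside, world axes, zero at the start; "moment": the same for the moment, N m; "gripper_width": opening from 0.0 (shut) to 1.0 (fully open); "gripper_force": force on a finger pad.
Only numpy, scipy, OpenCV 4.12 (cv2) and the standard library are available. Lean on these libraries where they do the work, as an engineer would, in place of code of your own. Each camera call takes 0.05 s, during which the arm holds its last target. There are 200 camera calls.

## Working session

There is one attempt and no reset: what is moved stays moved. The work goes in short steps, Python scripts to look and compute and a shell command to move; the robot and the scene stay as the last step left them, time stands still between calls to the robot, and variables do not carry over. Pictures are saved under pics/ and viewed, at most 11 in all, crops included, and the job is handed in when it is done.

```bash
ls; mkdir -p pics
python3 - <<'E'
from station import r
import cv2,numpy as np
for n in("scene","top"):
    c=r.capture(n); np.savez(""+n+"0.npz",**c)
    cv2.imwrite(f"pics/{n}0.png",c["pixels"][:,:,::-1]); print(n,c["K"].round(1).tolist(),c["world_from_camera"].round(3).tolist(),[k for k in c])
s=r.sense();print(s["time_s"],s["tcp_pos"],s["ee_rot"],s["wrist_force"])
E
```

```text
pics
station.py
steer.py
scene [[497.0, 0.0, 280.4], [0.0, 497.0, 222.2], [0.0, 0.0, 1.0]] [[0.906, -0.17, 0.387, 0.921], [0.422, 0.408, -0.809, -1.058], [-0.02, 0.897, 0.442, 0.557], [0.0, 0.0, 0.0, 1.0]] ['pixels', 'z_map', 'K', 'world_from_camera']
top [[388.7, 0.0, 277.0], [0.0, 388.7, 220.7], [0.0, 0.0, 1.0]] [[-0.156, 0.966, -0.205, 0.377], [-0.988, -0.152, 0.038, -0.224], [0.006, 0.209, 0.978, 0.923], [0.0, 0.0, 0.0, 1.0]] ['pixels', 'z_map', 'K', 'world_from_camera']
0.1 [ 0.20580358 -0.58956584  0.22154864] [[-9.44178532e-01 -3.29433269e-01 -7.87724122e-04]
 [-3.29434183e-01  9.44176727e-01  1.85104625e-03]
 [ 1.33954565e-04  2.00722139e-03 -9.99997977e-01]] [-0.31444667 -0.56313354 -0.2259857 ]
```

View pics/scene0.png

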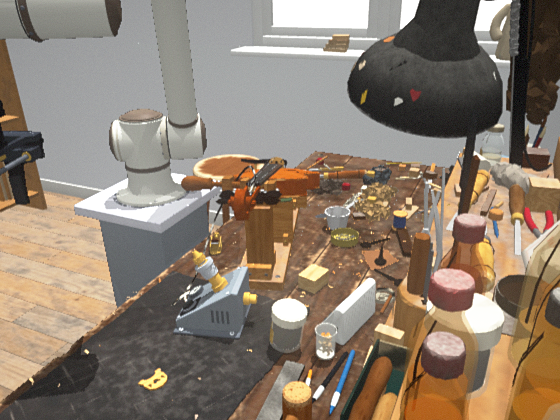

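View pics/top0.png

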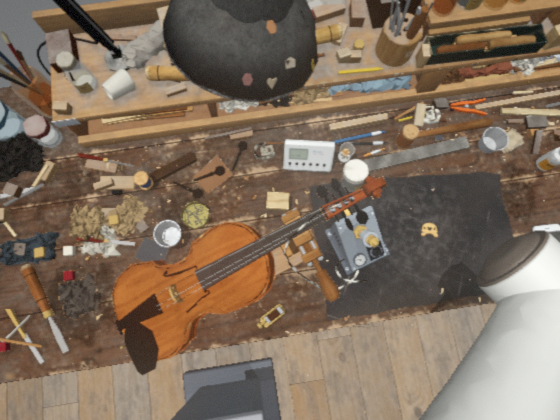

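The scene view shows the console at about (215,300), with the jar at (288,325), block (313,278), cup (338,217) and tin (345,238). In the top view the console is at (358,240), the cup at (167,234), the tin at (195,215), the block at (278,200) and the jar at (356,171). Next I'll zoom in on the console.

```bash
cat > h.py <<'E'
import numpy as np
def load(n): return dict(np.load(f"{n}.npz"))
def pts(c):
    K=c["K"];z=c["z_map"];v,u=np.mgrid[:z.shape[0],:z.shape[1]]
    p=np.stack([(u-K[0,2])/K[0,0]*z,-(v-K[1,2])/K[1,1]*z,-z],-1)
    T=c["world_from_camera"];return p@T[:3,:3].T+T[:3,3]
def ray(c,u,v):
    K=c["K"];T=c["world_from_camera"];d=T[:3,:3]@np.array([(u-K[0,2])/K[0,0],-(v-K[1,2])/K[1,1],-1]);return T[:3,3],d/np.linalg.norm(d)
def onplane(c,u,v,h):
    o,d=ray(c,u,v);return o+d*(h-o[2])/d[2]
def tri(*rs):
    A=sum(np.eye(3)-np.outer(d,d) for o,d in rs);b=sum((np.eye(3)-np.outer(d,d))@o for o,d in rs);return np.linalg.solve(A,b)
def proj(c,p):
    T=c["world_from_camera"];q=T[:3,:3].T@(np.asarray(p)-T[:3,3]);K=c["K"];return np.array([K[0,2]+K[0,0]*q[0]/-q[2],K[1,2]-K[1,1]*q[1]/-q[2]])
E
python3 - <<'E'
from h import *
import cv2
a=load("scene0");b=load("top0")
A=a["pixels"][230:350,160:320,::-1];B=b["pixels"][185:285,310:410,::-1]
im=np.hstack([cv2.resize(A,None,fx=2.5,fy=2.5,interpolation=2),cv2.resize(B,None,fx=3,fy=3,interpolation=2)])
A2=a["pixels"][180:300,280:400,::-1];B2=b["pixels"][180:280,140:300,::-1]
im2=np.hstack([cv2.resize(A2,(300,300)),cv2.resize(B2,(400,250))] if 0 else [cv2.resize(A2,(300,300)),cv2.resize(b["pixels"][180:300,120:280,::-1],(400,300))])
cv2.imwrite("pics/z.png",np.vstack([im,im2]));print(im.shape,im2.shape)
E
```

```text
(300, 700, 3) (300, 700, 3)
```

View pics/z.png

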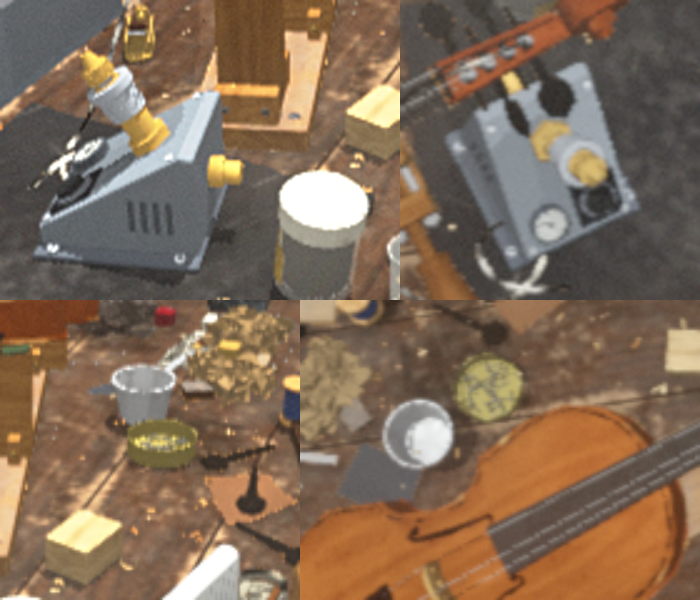

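Top-left (scene): nozzle tip at about (195,252), sleeve (206,267), and brass base and key on the sloped deck facing the robot. Top-right (top view): nozzle at about (376,240), key (379,253), gauge (360,259), with the neck and pegs passing over the back-left of the console. Bottom: the cup is left of the tin and sits close to the violin body.

Run:
```python
from h import *
import cv2
rng=np.random.default_rng(0)
for n,(u0,u1,v0,v1) in {"scene0":(170,255,240,340),"top0":(320,392,200,278)}.items():
    c=load(n);P=pts(c)[v0:v1,u0:u1];I=c["pixels"][v0:v1,u0:u1];ok=c["z_map"][v0:v1,u0:u1]>0
    hsv=cv2.cvtColor(I,cv2.COLOR_RGB2HSV)
    grey=ok&(hsv[...,1]>25)&(hsv[...,1]<110)&(hsv[...,0]>95)&(hsv[...,0]<125)&(hsv[...,2]>70)
    Q=P[grey&(P[...,2]>.015)&(P[...,2]<.095)];best=None
    for _ in range(3000):
        t=Q[rng.choice(len(Q),3,False)];m=np.cross(t[1]-t[0],t[2]-t[0]);l=np.linalg.norm(m)
        if l<1e-6: continue
        m/=l;m*=np.sign(m[2])
        if abs(m[2]-np.cos(np.radians(32)))>.05: continue
        s=abs((Q-t[0])@m)<.0015
        if best is None or s.sum()>best.sum(): best=s
    D=Q[best];ctr=D.mean(0);m=np.linalg.svd(D-ctr)[2][2];m*=np.sign(m[2])
    print(n,"deck",best.sum(),len(Q),ctr.round(4),m.round(3),"yaw of x",np.degrees(np.arctan2(-m[1],-m[0])).round(2),"tilt",np.degrees(np.arccos(m[2])).round(1))
    h=(P-ctr)@m
    yel=ok&(hsv[...,0]>15)&(hsv[...,0]<32)&(hsv[...,1]>110)&(hsv[...,2]>100)
    up=ok&(h>.012)&(h<.095)&(P[...,2]<.2)
    for lo,hi in((.01,.026),(.03,.045),(.048,.056),(.058,.072),(.072,.085)):
        q=P[up&(h>lo)&(h<hi)]; print(lo,len(q),np.median(q,0).round(4) if len(q) else 0)
    y=yel&ok; print("yel max h",np.sort(h[y&(h<.1)])[-5:].round(4))
    k=np.argwhere(y&(h>.058)&(h<.095)); print("nozzle px",(k.mean(0)[::-1]+[u0,v0]).round(1),len(k), P[y&(h>.058)&(h<.095)].mean(0).round(4))
```

```text
scene0 deck 302 430 [ 0.4985 -0.4514  0.0626] [-0.509 -0.151  0.848] yaw of x 16.54 tilt 32.1
0.01 413 [ 0.3286 -0.3358  0.0005]
0.03 159 [ 0.4916 -0.4499  0.102 ]
0.048 129 [ 0.4852 -0.454   0.1173]
0.058 94 [ 0.4758 -0.4538  0.1264]
0.072 41 [ 0.4669 -0.4519  0.134 ]
yel max h [0.0812 0.0813 0.0814 0.0815 0.0821]
nozzle px [197.8 257.2] 128 [ 0.4722 -0.4522  0.129 ]
top0 deck 10 13 [ 0.4524 -0.4664  0.0333] [-0.566 -0.2    0.8  ] yaw of x 19.46 tilt 36.9
0.01 37 [ 0.4916 -0.4361  0.0938]
0.03 41 [ 0.4892 -0.4327  0.1171]
0.048 43 [ 0.4779 -0.4381  0.1192]
0.058 64 [ 0.4707 -0.4428  0.1321]
0.072 10 [ 0.4634 -0.4466  0.1383]
yel max h [0.0954 0.0966 0.0977 0.0978 0.0996]
nozzle px [371.4 239.7] 67 [ 0.4723 -0.4407  0.1363]
```

```bash
cat >> h.py <<'E'
from scipy.spatial.transform import Rotation as Ro
M=np.array([-.509,-.151,.848]);M/=np.linalg.norm(M)
CX=np.array([-M[0],-M[1],0]);CX=CX-CX@M*M;CX/=np.linalg.norm(CX);CY=np.cross(M,CX)
def tool(z,y):
    y=y-y@z*z;y/=np.linalg.norm(y);return np.c_[np.cross(y,z),y,z]
def go(p,R):
    from station import r
    s=r.sense();R0=np.array(s["ee_rot"]);d=R0.T@(np.asarray(p)-s["tcp_pos"]);rv=Ro.from_matrix(R0.T@R).as_rotvec(degrees=True)
    print("t",s["time_s"],"d",d.round(4),"rv",rv.round(2))
E
python3 - <<'E'
from h import *
b=load("top0");P=pts(b);a=load("scene0");Pa=pts(a)
print(CX,CY)
O=np.array([.5076,-.4364,.0716])
for Q in(P,Pa):
    q=(Q.reshape(-1,3)-O)@np.c_[CX,CY,M]; w=Q.reshape(-1,3)
    s=(abs(q[:,1])<.12)&(w[:,2]>.15)&(abs(q[:,0])<.2)&(q[:,2]<.35)
    for lo in np.arange(-.12,.12,.04):
        t=s&(q[:,1]>lo)&(q[:,1]<lo+.04)
        if t.sum(): i=np.argmin(q[t][:,0]); print(lo.round(2),t.sum(),"min x",q[t][:,0].min().round(3),"p5",np.percentile(q[t],5,axis=0).round(3),"p95",np.percentile(q[t],95,axis=0).round(3))
go(O+M*.19,tool(-M,CY))
E
```

```text
[0.81257969 0.24105999 0.53066405] [-2.84408961e-01  9.58703053e-01 -1.38777878e-17]
-0.04 311 min x 0.108 p5 [ 0.115 -0.03   0.111] p95 [ 0.148 -0.001  0.138]
0.0 517 min x 0.074 p5 [0.082 0.003 0.094] p95 [0.141 0.038 0.131]
0.04 711 min x 0.074 p5 [0.087 0.042 0.08 ] p95 [0.159 0.077 0.129]
0.08 328 min x 0.04 p5 [0.083 0.081 0.082] p95 [0.132 0.118 0.116]
-0.08 1 min x 0.129 p5 [ 0.129 -0.04   0.11 ] p95 [ 0.129 -0.04   0.11 ]
-0.04 1015 min x -0.2 p5 [-0.196 -0.038  0.101] p95 [ 0.144 -0.008  0.346]
0.0 211 min x -0.143 p5 [-0.137  0.013  0.079] p95 [0.158 0.04  0.348]
0.04 366 min x 0.071 p5 [0.079 0.041 0.076] p95 [0.158 0.074 0.131]
0.08 418 min x 0.034 p5 [0.072 0.083 0.039] p95 [0.128 0.119 0.115]
t 0.1 d [-0.2347  0.05   -0.011 ] rv [  0.87 -32.05   2.61]
```

```bash
python3 steer.py '[{"finger_gap": 1,"trans": [-0.045,0.01,-0.002],"turn_vec": [0.15,-6,0.5]},{"finger_gap": 1,"trans": [-0.09,0.02,-0.004],"turn_vec": [0.3,-13,1]},{"finger_gap": 1,"trans": [-0.135,0.03,-0.006],"turn_vec": [0.5,-20,1.6]},{"finger_gap": 1,"trans": [-0.18,0.04,-0.008],"turn_vec": [0.7,-26,2.1]},{"finger_gap": 1,"trans": [-0.215,0.046,-0.01],"turn_vec": [0.8,-30,2.4]},{"finger_gap": 1,"trans": [-0.235,0.05,-0.011],"turn_vec": [0.87,-32,2.6]},{"finger_gap": 1,"trans": [-0.235,0.05,-0.011],"turn_vec": [0.87,-32,2.6]},{"finger_gap": 1,"trans": [-0.235,0.05,-0.011],"turn_vec": [0.87,-32,2.6]}]'
python3 - <<'E'
from h import *
from station import r
import cv2
c=r.capture("wrist");np.savez("w1.npz",**c);cv2.imwrite("pics/w1.png",c["pixels"][:,:,::-1])
print(c["K"].round(1).tolist(),c["world_from_camera"].round(4).tolist(),(c["z_map"]>0).mean())
s=r.sense();R=np.array(s["ee_rot"]);print(s["tcp_pos"],R.round(3).tolist(),"cam in tool",(R.T@(c["world_from_camera"][:3,3]-s["tcp_pos"])).round(4))
E
```

```text
time_s: 0.9
tcp_pos: [0.4109, -0.4655, 0.2332]
ee_rot: [[-0.813, -0.285, 0.507], [-0.243, 0.958, 0.149], [-0.529, -0.002, -0.849]]
wrist_force: [0.0, -0.3, 0.8]
gripper_width: 1.004
gripper_force: 0.0
[[376.3, 0.0, 282.4], [0.0, 376.3, 208.6], [0.0, 0.0, 1.0]] [[-0.2847, -0.6238, -0.7278, 0.2608], [0.9586, -0.1862, -0.2154, -0.5101], [-0.0012, -0.759, 0.651, 0.3266], [0.0, 0.0, 0.0, 1.0]] 0.9959268707482993
[ 0.41079744 -0.46573814  0.23321369] [[-0.813, -0.285, 0.507], [-0.243, 0.959, 0.149], [-0.529, -0.002, -0.849]] cam in tool [ 0.0833  0.     -0.162 ]
```

View pics/w1.png

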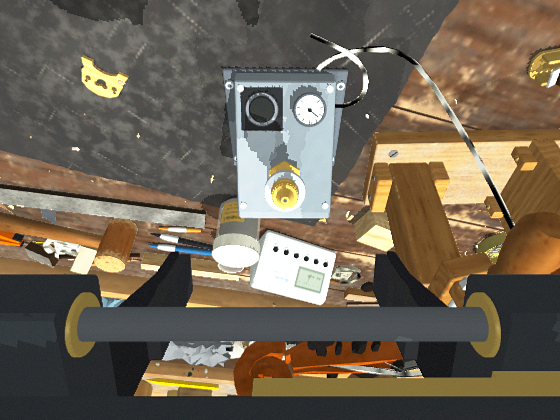

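The wrist view looks almost along the axis. Nozzle at about (285,188), key (263,109), gauge (309,110), deck corners at about (229,85), (341,87), (242,217) and (327,217).

Run:
```python
from h import *
import cv2
c=load("w1");P=pts(c);I=c["pixels"];hsv=cv2.cvtColor(I,cv2.COLOR_RGB2HSV).astype(int)
rng=np.random.default_rng(0)
box=np.zeros(P.shape[:2],bool);box[80:216,240:330]=1
Q=P[box];best=None
for _ in range(2000):
    t=Q[rng.choice(len(Q),3,False)];m=np.cross(t[1]-t[0],t[2]-t[0]);l=np.linalg.norm(m)
    if l<1e-6: continue
    m/=l;s=abs((Q-t[0])@m)<.001
    if best is None or s.sum()>best.sum(): best=s
D=Q[best];ctr=D.mean(0);m=np.linalg.svd(D-ctr,full_matrices=False)[2][2];m*=np.sign(m[2])
print("deck",best.sum(),len(Q),ctr.round(4),m.round(4),"yaw",np.degrees(np.arctan2(-m[1],-m[0])).round(2),"tilt",np.degrees(np.arccos(m[2])).round(2))
x=np.array([-m[0],-m[1],0]);x-=x@m*m;x/=np.linalg.norm(x);y=np.cross(m,x);o=ctr
L=(P-o)@np.c_[x,y,m]
np.save("fr.npy",np.c_[x,y,m,o])
full=np.zeros_like(box);full[60:220,220:350]=1
for lo,hi in((.004,.007),(.007,.012),(.012,.03),(.053,.058),(.064,.0705),(.0695,.0735),(.075,.079),(.079,.086)):
    s=full&(L[...,2]>lo)&(L[...,2]<hi);k=np.argwhere(s)
    if len(k): q=L[s];print(lo,len(k),"px",k.mean(0)[::-1].round(1),"mean",q.mean(0).round(4),"mid",((np.percentile(q,2,axis=0)+np.percentile(q,98,axis=0))/2).round(4),"ext",(q.max(0)-q.min(0)).round(4))
# deck edges at level rows
on=full&(abs(L[...,2])<.0015); 
print("deck ext",L[on].min(0).round(4),L[on].max(0).round(4))
cv2.imwrite("pics/w1c.png",cv2.resize(I[60:230,215:355,::-1],None,fx=4,fy=3.5,interpolation=2)[:600])
# key via ellipse of dark
```

```text
deck 6561 12240 [ 0.4835 -0.4417  0.0553] [-0.5051 -0.1429  0.8511] yaw 15.79 tilt 31.66
0.004 498 px [291.5 112. ] mean [-0.0356  0.0052  0.0059] mid [-0.0178 -0.0007  0.0055] ext [0.073  0.0715 0.003 ]
0.007 1259 px [287.8 117.2] mean [-0.031   0.002   0.0082] mid [-0.0167  0.0015  0.0085] ext [0.0851 0.0686 0.004 ]
0.012 4 px [282.2 173.5] mean [ 0.0163 -0.0025  0.025 ] mid [ 0.019  -0.0041  0.0217] ext [0.0162 0.0143 0.0174]
0.053 687 px [284.3 187.6] mean [ 0.0214 -0.001   0.0554] mid [ 0.0241 -0.0008  0.0553] ext [0.0332 0.0338 0.0044]
0.064 132 px [284.7 191.3] mean [ 0.0209 -0.0008  0.0688] mid [ 0.0239 -0.0006  0.0674] ext [0.0212 0.0206 0.0064]
0.0695 308 px [284.7 194.9] mean [ 0.0231 -0.0008  0.0712] mid [ 0.024  -0.0006  0.0714] ext [0.0209 0.0204 0.0039]
0.075 78 px [284.5 195.4] mean [ 0.0219 -0.001   0.0768] mid [ 0.0233 -0.001   0.077 ] ext [0.0109 0.0108 0.004 ]
0.079 88 px [284.7 199.1] mean [ 0.0236 -0.0009  0.0811] mid [ 0.0241 -0.0009  0.081 ] ext [0.0078 0.0084 0.0042]
deck ext [-0.064  -0.0461 -0.0015] [0.0642 0.0453 0.0015]
```

View pics/w1c.png

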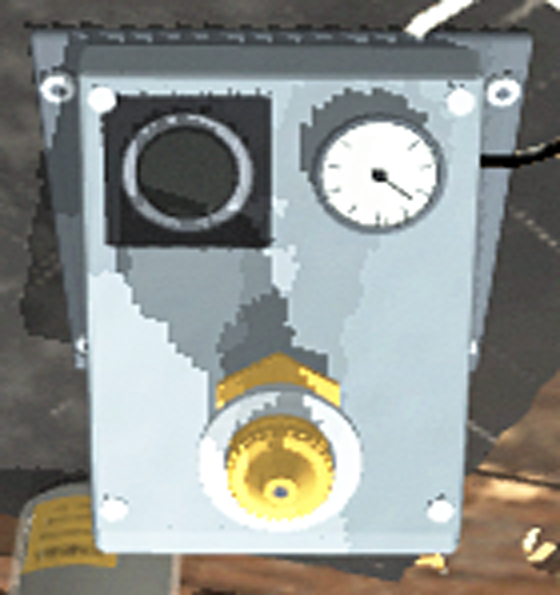

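The crop shows the key dome centre at about (262,109) inside a light ring, the gauge at (309,110), and the collar and lip circles concentric at (285,193).

```bash
cat >> h.py <<'E'
try:
    F=np.load("fr.npy");FR=F[:,:3];O=F[:,3]+FR@np.array([.024,-.0008,0])   # coupling frame
except Exception: pass
E
python3 - <<'E'
from h import *
c=load("w1");P=pts(c);L=(P-O)@FR
print(O.round(4))
for u,v in((262,109),(259,109),(265,109),(262,105),(262,113),(262,95),(262,122)):print(u,v,L[v,u].round(4),"d",np.hypot(*L[v,u,:2]).round(4))
k=np.zeros(L.shape[:2],bool);k[90:128,240:284]=1
for lo,hi in((.0055,.0075),(.0075,.0105)):
    s=k&(L[...,2]>lo)&(L[...,2]<hi);q=L[s];print(lo,s.sum(),q.mean(0).round(4),q.min(0).round(4),q.max(0).round(4))
o,d=ray(c,261.8,109.1);h=(O-o)@FR[:,2]+.009;p=o+d*h/(d@FR[:,2]);l=(p-O)@FR;print("key",l.round(4),np.hypot(*l[:2]).round(4))
# two-view checks of height: nozzle tip seen in wrist and scene/top
k=(o,d); 
a=load("scene0");b=load("top0")
for z in(.081,.009):
    q=O+FR[:,2]*z if z>.05 else p
    print("reproj",z,proj(a,q).round(1),proj(b,q).round(1))
E
```

```text
[ 0.5033 -0.4369  0.0679]
262 109 [-0.0622 -0.0203  0.0077] d 0.0654
259 109 [-0.0622 -0.0228  0.0094] d 0.0663
265 109 [-0.0622 -0.0176  0.0088] d 0.0647
262 105 [-0.0657 -0.0202  0.0093] d 0.0687
262 113 [-0.0588 -0.0202  0.0098] d 0.0622
262 95 [-0.074  -0.0204  0.0033] d 0.0768
262 122 [-0.0503 -0.0206  0.0007] d 0.0543
0.0055 78 [-0.0623 -0.0204  0.0068] [-0.0724 -0.0346  0.0055] [-0.0489 -0.0078  0.0075]
0.0075 431 [-0.062  -0.021   0.0085] [-0.0732 -0.0317  0.0075] [-0.0517 -0.0105  0.0103]
key [-0.0621 -0.0204  0.009 ] 0.0654
reproj 0.081 [193.8 251.2] [376.3 243.9]
reproj 0.009 [187.2 302.4] [376.8 252.3]
```

```bash
cat >> h.py <<'E'
def L2W(l): return O+FR@np.array(l)
def where():
    from station import r
    s=r.sense();R=np.array(s["ee_rot"]);print("L",((s["tcp_pos"]-O)@FR).round(4),"F axis",(FR.T@s["wrist_force"]).round(2),"t",s["time_s"],"w",s["gripper_width"],"gf",s["gripper_force"])
E
python3 -c "
from h import *
where();go(L2W([-.0625,-.0205,.03]),tool(-FR[:,2],FR[:,1]))"
```

```text
L [ 0.0043 -0.0025  0.1916] F axis [-0.02  0.38  0.38] t 0.95 w 0.9987288525396134 gf 0.0
t 0.95 d [ 0.0678 -0.018   0.1612] rv [0.3  0.27 0.69]
```

```bash
python3 steer.py '[{"finger_gap": 0,"trans": [0.04,-0.01,0],"turn_vec": [0.1,0.1,0.3]},{"finger_gap": 0,"trans": [0.068,-0.018,0.02],"turn_vec": [0.3,0.27,0.69]},{"finger_gap": 0,"trans": [0.068,-0.018,0.06],"turn_vec": [0.3,0.27,0.69]},{"finger_gap": 0,"trans": [0.068,-0.018,0.1],"turn_vec": [0.3,0.27,0.69]},{"finger_gap": 0,"trans": [0.068,-0.018,0.14],"turn_vec": [0.3,0.27,0.69]},{"finger_gap": 0,"trans": [0.068,-0.018,0.161],"turn_vec": [0.3,0.27,0.69]},{"finger_gap": 0,"trans": [0.068,-0.018,0.161],"turn_vec": [0.3,0.27,0.69]},{"finger_gap": 0,"trans": [0.068,-0.018,0.161],"turn_vec": [0.3,0.27,0.69]}]' >/dev/null;  python3 -c "
from h import *
where();go(L2W([-.0625,-.0205,.0125]),tool(-FR[:,2],FR[:,1]))"
```

```text
L [-0.0623 -0.021   0.0305] F axis [ 0.79 -0.14  0.54] t 1.75 w 0.3540245638685603 gf 0.0
t 1.75 d [0.0002 0.0005 0.018 ] rv [-0.02  0.02  0.03]
```

```bash
python3 steer.py '[{"finger_gap": 0},{"finger_gap": 0},{"finger_gap": 0},{"finger_gap": 0},{"finger_gap": 0,"trans": [0,0,0.008]},{"finger_gap": 0,"trans": [0,0,0.016]},{"finger_gap": 0,"trans": [0,0,0.018]},{"finger_gap": 0,"trans": [0,0,0.018]}]' >/dev/null;  python3 -c "
from h import *
where()"
python3 - <<'E'
from station import r
import cv2
c=r.capture("wrist");cv2.imwrite("pics/w2.png",c["pixels"][0:300,100:460,::-1])
E
```

```text
L [-0.0621 -0.0199  0.011 ] F axis [ 0.02  0.56 -0.23] t 2.55 w 0.0033027728442180954 gf 0.0
```

View pics/w2.png

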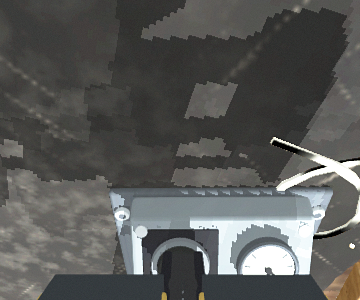

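The shut fingertips sit centred over the key ring at crop (181,255). I'll go down in 1 mm steps and watch the force.

```bash
for i in 1 2; do :; done; python3 steer.py '[{"finger_gap": 0,"trans": [0,0,0.0005]},{"finger_gap": 0,"trans": [0,0,0.001]},{"finger_gap": 0,"trans": [0,0,0.001]}]' >/dev/null; python3 -c "
from h import *
where()"; python3 steer.py '[{"finger_gap": 0,"trans": [0,0,0.0005]},{"finger_gap": 0,"trans": [0,0,0.001]},{"finger_gap": 0,"trans": [0,0,0.001]}]' >/dev/null; python3 -c "
from h import *
where()"
```

```text
L [-0.0617 -0.0205  0.0111] F axis [0.35 0.41 0.59] t 2.9 w 0.0015612322143680824 gf 0.0
L [-0.0617 -0.0204  0.01  ] F axis [-0.44  0.13  0.21] t 3.2 w 0.0064435647706325965 gf 0.0
```

```bash
python3 steer.py '[{"finger_gap": 0,"trans": [0,0,0.0005]},{"finger_gap": 0,"trans": [0,0,0.001]},{"finger_gap": 0,"trans": [0,0,0.001]}]' >/dev/null; python3 -c "
from h import *
where()"; python3 steer.py '[{"finger_gap": 0,"trans": [0,0,0.0003]},{"finger_gap": 0,"trans": [0,0,0.0005]},{"finger_gap": 0,"trans": [0,0,0.0005]}]' >/dev/null; python3 -c "
from h import *
where()"; python3 steer.py '[{"finger_gap": 0,"trans": [0,0,0.0003]},{"finger_gap": 0,"trans": [0,0,0.0005]},{"finger_gap": 0,"trans": [0,0,0.0005]}]' >/dev/null; python3 -c "
from h import *
where()"
```

```text
L [-0.0617 -0.0204  0.009 ] F axis [-0.89 -0.15 -0.22] t 3.5 w 0.006462210077612175 gf 0.028355639670671496
L [-0.0617 -0.0204  0.0088] F axis [-1.14  0.58  1.48] t 3.8 w 0.008808474064240646 gf 1.0880060872841568
L [-0.0617 -0.0204  0.0083] F axis [-0.08  0.33  4.64] t 4.1 w 0.0029401424811319487 gf 2.013209627584729
```

```bash
python3 steer.py '[{"finger_gap": 0,"trans": [0,0,0.0003]},{"finger_gap": 0,"trans": [0,0,0.0006]},{"finger_gap": 0,"trans": [0,0,0.0006]}]' >/dev/null; python3 -c "
from h import *
where()"; python3 steer.py '[{"finger_gap": 0,"trans": [0,0,0.0003]},{"finger_gap": 0,"trans": [0,0,0.0005]},{"finger_gap": 0,"trans": [0,0,0.0005]}]' >/dev/null; python3 -c "
from h import *
where()"
```

```text
L [-0.0617 -0.0204  0.0075] F axis [-0.77  0.36  4.92] t 4.4 w 0.004330337423802788 gf 2.141204008657951
L [-0.0617 -0.0204  0.0068] F axis [0.16 1.23 3.17] t 4.7 w 0.009440791616836317 gf 1.6263951633663964
```

```bash
python3 steer.py '[{"finger_gap": 0,"trans": [0,0,0.0002]},{"finger_gap": 0,"trans": [0,0,0.0004]},{"finger_gap": 0,"trans": [0,0,0.0004]}]' >/dev/null; python3 -c "
from h import *
where()"; python3 steer.py '[{"finger_gap": 0,"trans": [0,0,-0.01]},{"finger_gap": 0,"trans": [0,0,-0.05]},{"finger_gap": 1,"trans": [0,0,-0.09]},{"finger_gap": 1,"trans": [0,0,-0.09]}]' >/dev/null; python3 -c "
from h import *
where();go(L2W([0,0,.10]),tool(-FR[:,2],FR[:,1]))"
```

```text
L [-0.0617 -0.0204  0.0063] F axis [-0.75  0.48  2.73] t 5.0 w 0.007170879594850627 gf 1.3121670441978495
L [-0.0599 -0.0236  0.1023] F axis [ 0.67 -0.92 -0.7 ] t 5.4 w 0.10969302872256997 gf 0.0
t 5.4 d [-0.06    0.0234  0.0023] rv [-0.56  0.19  0.24]
```

Clicked: the force fell to 2.7 N at about 2.6 mm, and I released. Now centring over the nozzle.

```bash
python3 steer.py '[{"finger_gap": 0.29,"trans": [-0.03,0.012,-0.01],"turn_vec": [-0.3,0.1,0.1]},{"finger_gap": 0.29,"trans": [-0.06,0.0234,0.0023],"turn_vec": [-0.56,0.19,0.24]},{"finger_gap": 0.29,"trans": [-0.06,0.0234,0.0023],"turn_vec": [-0.56,0.19,0.24]},{"finger_gap": 0.29,"trans": [-0.06,0.0234,0.0023],"turn_vec": [-0.56,0.19,0.24]},{"finger_gap": 0.29,"trans": [-0.06,0.0234,0.0023],"turn_vec": [-0.56,0.19,0.24]}]' >/dev/null;python3 - <<'E'
from h import *
from station import r
import cv2
where();go(L2W([0,0,.065]),tool(-FR[:,2],FR[:,1]))
c=r.capture("wrist");cv2.imwrite("pics/w3.png",cv2.resize(c["pixels"][120:420,130:430,::-1],None,fx=2,fy=2))
E
```

```text
L [-0.0026  0.0033  0.094 ] F axis [0.83 0.23 0.63] t 5.9 w 0.2890443277318132 gf 0.0
t 5.9 d [-0.0027 -0.0036  0.0289] rv [ 0.6  -0.15 -0.27]
```

View pics/w3.png

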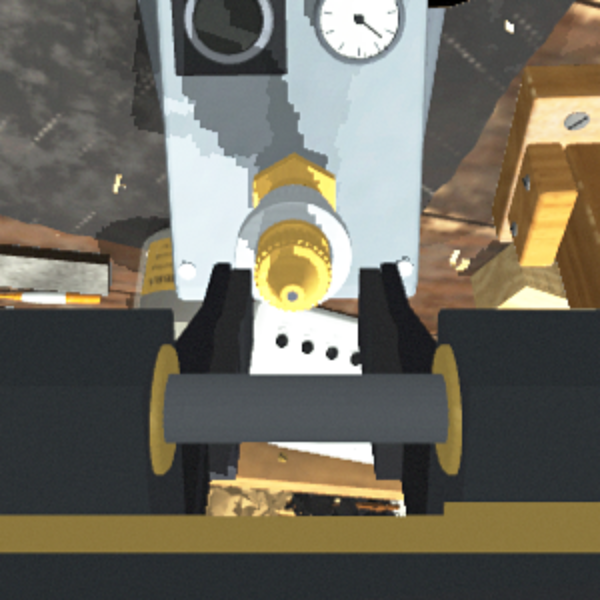

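The fingertips straddle x≈305 in the crop and the nozzle is at 293, which agrees with the 3.6 mm y correction. I'll correct and go down.

```bash
python3 steer.py '[{"finger_gap": 0.29,"trans": [-0.0027,-0.0036,0],"turn_vec": [0.6,-0.15,-0.27]},{"finger_gap": 0.29,"trans": [-0.0027,-0.0036,0],"turn_vec": [0.6,-0.15,-0.27]},{"finger_gap": 0.29,"trans": [-0.0027,-0.0036,0],"turn_vec": [0.6,-0.15,-0.27]},{"finger_gap": 0.29,"trans": [-0.0027,-0.0036,0],"turn_vec": [0.6,-0.15,-0.27]}]' >/dev/null;python3 - <<'E'
from h import *
from station import r
import cv2
where();go(L2W([0,0,.06]),tool(-FR[:,2],FR[:,1]))
c=r.capture("wrist");where();go(L2W([0,0,.06]),tool(-FR[:,2],FR[:,1]))
I=c["pixels"][240:280,130:430];g=I.max(2).astype(int)
h=cv2.cvtColor(c["pixels"],cv2.COLOR_RGB2HSV);y=(h[...,0]>15)&(h[...,0]<32)&(h[...,1]>120)&(h[...,2]>110);y[:230]=0;y[275:]=0;y[:,:250]=0;y[:,310:]=0
print("nozzle u",np.argwhere(y).mean(0)[::-1])
for v in(260,270): 
    row=c["pixels"][v,220:360].max(1); print(v,220+np.flatnonzero(row<50))
E
```

```text
L [ 0.0006 -0.0007  0.0943] F axis [0.37 0.92 0.03] t 6.35 w 0.28936236186911873 gf 0.0
t 6.35 d [0.0006 0.0007 0.0343] rv [-0.05  0.03  0.01]
L [ 0.0007 -0.0006  0.0943] F axis [-0.51 -0.53  0.28] t 6.4 w 0.29040628517318456 gf 0.0
t 6.4 d [0.0007 0.0006 0.0343] rv [-0.05  0.03  0.02]
nozzle u [282.87066542 245.5651359 ]
260 [235 236 237 238 239 240 241 242 243 244 245 246 247 248 249 250 251 252
 253 254 310 311 312 313 314 315 316 317 318 319 320 321 322 323 324 325
 326 327 328 329 330]
270 [232 233 234 235 236 237 238 239 240 241 242 243 244 245 246 247 248 249
 250 251 252 253 310 311 312 313 314 315 316 317 318 319 320 321 322 323
 324 325 326 327 328 329 330 331 332 333]
```

```bash
python3 steer.py '[{"finger_gap": 0.29,"trans": [0.0007,0.0006,0.015]},{"finger_gap": 0.29,"trans": [0.0007,0.0006,0.03]},{"finger_gap": 0.29,"trans": [0.0007,0.0006,0.035]},{"finger_gap": 0.29,"trans": [0.0007,0.0006,0.037]},{"finger_gap": 0.29,"trans": [0.0007,0.0006,0.037]}]' >/dev/null;python3 -c "
from h import *
where()"; python3 steer.py '[{"finger_gap": 0.29,"trans": [0,0,0.001]},{"finger_gap": 0.29,"trans": [0,0,0.002]},{"finger_gap": 0.29,"trans": [0,0,0.003]},{"finger_gap": 0.29,"trans": [0,0,0.004]},{"finger_gap": 0.29,"trans": [0,0,0.004]}]' >/dev/null;python3 -c "
from h import *
where()"
```

```text
L [-0.0002  0.0003  0.0567] F axis [-0.14  0.58 -0.17] t 6.9 w 0.29105397103339214 gf 0.0
L [ 0.0006 -0.0005  0.054 ] F axis [0.98 0.4  5.21] t 7.4 w 0.2907752045059741 gf 2.7926114201545715
```

Contact on the sleeve at 5.2 N. Pushing on by 6.5 mm.

```bash
python3 steer.py '[{"finger_gap": 0.29,"trans": [0,0,0.002]},{"finger_gap": 0.29,"trans": [0,0,0.004]},{"finger_gap": 0.29,"trans": [0,0,0.005]},{"finger_gap": 0.29,"trans": [0,0,0.006]},{"finger_gap": 0.29,"trans": [0,0,0.0065]},{"finger_gap": 0.29,"trans": [0,0,0.0065]}]' >/dev/null;python3 -c "
from h import *
where()"
```

```text
L [ 0.0006 -0.0005  0.0481] F axis [-0.21  2.06  8.75] t 8.0 w 0.28994098301676596 gf 4.333638829261872
```

```bash
python3 steer.py '[{"finger_gap": 0.29,"trans": [0,0,0.0005]},{"finger_gap": 0.29,"trans": [0,0,0.001]},{"finger_gap": 0.29,"trans": [0,0,0.0012]},{"finger_gap": 0.29,"trans": [0,0,0.0012]}]' >/dev/null;python3 -c "
from h import *
where()"
python3 steer.py '[{"finger_gap": 0.29,"trans": [0,0,0.0005]},{"finger_gap": 0.29,"trans": [0,0,0.001]},{"finger_gap": 0.29,"trans": [0,0,0.001]},{"finger_gap": 0.29,"trans": [0,0,0.001]}]' >/dev/null;python3 - <<'E'
from h import *
from station import r
import cv2
where()
c=r.capture("wrist");cv2.imwrite("pics/w4.png",cv2.resize(c["pixels"][180:420,160:400,::-1],None,fx=2,fy=2))
E
```

```text
L [ 0.0007 -0.0005  0.0472] F axis [0.26 1.19 9.66] t 8.4 w 0.29395712716859035 gf 4.869346086925361
L [ 0.0007 -0.0006  0.047 ] F axis [ 0.16  2.93 13.6 ] t 8.8 w 0.2897225155318854 gf 6.781580899696564
```

View pics/w4.png

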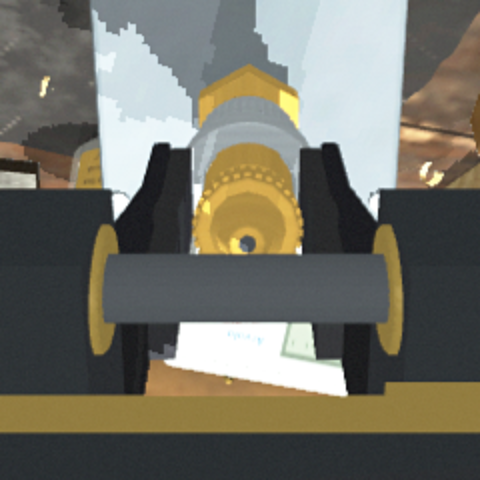

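The sleeve is on its stop (13.6 N), and the collar, now at (247,225) in the crop, has popped up between the fingers. I'll let the sleeve return, then grip.

```bash
python3 steer.py '[{"finger_gap": 0.29,"trans": [0,0,-0.006]},{"finger_gap": 0.29,"trans": [0,0,-0.012]},{"finger_gap": 0.29,"trans": [0,0,-0.0155]},{"finger_gap": 0.29,"trans": [0,0,-0.0155]},{"finger_gap": 0.29,"trans": [0,0,-0.0155]},{"finger_gap": 0.29,"trans": [0,0,-0.0155]},{"finger_gap": 0.29,"trans": [0,0,-0.0155]}]' >/dev/null;python3 - <<'E'
from h import *
from station import r
where()
c=r.capture("wrist");L=(pts(c)-O)@FR
h=cv=None
q=L[200:310,240:330].reshape(-1,3);s=(np.hypot(q[:,0],q[:,1])<.0115)&(q[:,2]<.12)&(q[:,2]>.06);q=q[s];print("nozzle top",np.sort(q[:,2])[-8:].round(4))
t=q[q[:,2]>np.sort(q[:,2])[-1]-.006];print("tip at",t.mean(0).round(4))
k=(pts(c)-O)@FR;k=k[150:260,220:350].reshape(-1,3);rr=np.hypot(k[:,0],k[:,1]);m=(rr>.0125)&(rr<.016)&(k[:,2]>.04)&(k[:,2]<.06);print("face h",np.percentile(k[m][:,2],[50,90]).round(4) if m.any() else 0)
E
```

```text
L [-0.      0.0002  0.0595] F axis [0.5  0.07 0.77] t 9.55 w 0.2896298883867868 gf 0.0
nozzle top [0.0941 0.0942 0.0943 0.0943 0.0943 0.0944 0.0945 0.0946]
tip at [-0.0094 -0.0001  0.092 ]
face h [0.0555 0.0563]
```

```bash
python3 steer.py '[{"finger_gap": 0.29,"trans": [0.0045,0,0]},{"finger_gap": 0.1,"trans": [0.0045,0,0]},{"finger_gap": 0.1,"trans": [0.0045,0,0]},{"finger_gap": 0.1,"trans": [0.0045,0,0]},{"finger_gap": 0.1,"trans": [0.0045,0,0]},{"finger_gap": 0.1,"trans": [0.0045,0,0]}]'; python3 -c "
from h import *
where()"
```

```text
time_s: 10.2
tcp_pos: [0.4693, -0.4465, 0.1166]
ee_rot: [[-0.819, -0.272, 0.506], [-0.232, 0.962, 0.142], [-0.525, -0.001, -0.851]]
wrist_force: [-0.2, -0.6, -0.8]
gripper_width: 0.213
gripper_force: 30.0
L [-0.0045  0.0001  0.06  ] F axis [-0.72 -0.54 -0.52] t 10.2 w 0.21332471450825527 gf 29.99984633177519
```

Gripped at 30 N. Drawing it out while I measure the cup's surroundings.

```bash
python3 steer.py '[{"finger_gap": 0.1,"trans": [0,0,-0.02]},{"finger_gap": 0.1,"trans": [0,0,-0.05]},{"finger_gap": 0.1,"trans": [0,0,-0.09]},{"finger_gap": 0.1,"trans": [0,0,-0.13]},{"finger_gap": 0.1,"trans": [0,0,-0.15]},{"finger_gap": 0.1,"trans": [0,0,-0.15]}]'
python3 - <<'E'
from h import *
from station import r
import cv2
r.sense()
a=load("scene0");b=load("top0")
for n,c in(("scene",a),("top",b)):
    P=pts(c);w=P.reshape(-1,3)
    print(n,"cup px rough", P[225,168].round(3) if n=="top" else P[215,338].round(3))
P=pts(b)
# ring: pixels near cup with height near .042
u0,v0=140,205;sub=P[v0:265,u0:200];m=(sub[...,2]>.036)&(sub[...,2]<.048);
k=np.argwhere(m);print(len(k),"rim depth pts mid",((sub[m].min(0)+sub[m].max(0))/2).round(4),sub[m].min(0).round(3),sub[m].max(0).round(3))
np.set_printoptions(linewidth=200)
print((sub[::4,::4,2]*1000).astype(int))
print("x",sub[::4,::4,0].mean(1).round(3),"y",sub[::4,::4,1].mean(0).round(3))
# tallest obstacles map on 5cm cells
for Pn in(pts(a),P):
    w=Pn.reshape(-1,3);X=np.arange(.3,.8,.05);Y=np.arange(-.5,.35,.05);H=np.zeros((len(X),len(Y)),int)
    for i,x in enumerate(X):
        for j,y in enumerate(Y):
            s=(w[:,0]>=x)&(w[:,0]<x+.05)&(w[:,1]>=y)&(w[:,1]<y+.05)&(w[:,2]>-.05)&(w[:,2]<.6)
            H[i,j]=1000*w[s][:,2].max() if s.any() else -1
    print(Y.round(2));[print(x.round(2),h) for x,h in zip(X,H)]
E
```

```text
time_s: 10.8
tcp_pos: [0.3934, -0.4696, 0.2483]
ee_rot: [[-0.817, -0.271, 0.51], [-0.234, 0.963, 0.136], [-0.527, -0.008, -0.85]]
wrist_force: [0.7, -1.1, -0.3]
gripper_width: 0.217
gripper_force: 30.0
scene cup px rough [0.565 0.022 0.018]
top cup px rough [ 0.597 -0.002  0.015]
125 rim depth pts mid [ 0.5727 -0.0026  0.0405] [ 0.542 -0.033  0.036] [0.604 0.028 0.045]
[[ 21   1   1   1  -1   0   0   2  -1  -1   1  -2   7   0   2]
 [ 26  30  20   1   0   0   2   1   3   0   0   6   7   3   2]
 [ 30  27   2   0   1   1  -1  -2   2   0   2   0   0   5   4]
 [ 25  -1   0  -1   0   0   0   0   0   0  -1   2   0   2   4]
 [ 17   6   0   0   0   0  40  39  42  -2   0   2   3   0   1]
 [ 10  13  -1   0  42  34  22  14  15  34  -1  -1   4   4   3]
 [ 13  10   2   0  35  21   9   0   5   3  -2  -4  -5 -13  -3]
 [  1   0  -1   2  31  13   0   0   0   1  -2  -2  -1  -1 923]
 [ -7   0   0   2  33  13   2   2   0   1   0   1  -2  -3  -2]
 [  0   0   4   5  43  23   4   2   1  40   3   0   0 149 156]
 [  0   3   3   3   3  41  38  28   1  -1   0   1  -1 154 157]
 [ -1   2   1   1   2   4   9   1  
[... 1384 characters left out ...]
8  23   5 104 129 141 126   4   4   5   6  12]
0.35 [571 565   6 225   4 180 179 168 157 153 151 135 109   4   4  14  32]
0.4 [558  46  13 225 222 191 190 191 186 173 156 134  97  21  27  24  21]
0.45 [135 226 232 226 237 215 207 194 182 151 134 117  97  27  32  30  32]
0.5 [ 91 262 233 237 238 216 192 182 166  93 126 114   7  13  19  19  35]
0.55 [258 264 233 227 193  32   3   3  20  44  44  37  30  45  32  47  46]
0.6 [80 80  9 10 33 33  3  3 20 43 44 40 45 51 51 39 44]
0.65 [ 77  77  45 430 457 461 452   6  16  10  42  38  38  47  43   4   4]
0.7 [ 51  72 372 460 488 489 478 452  13  15  45  46  41  41   4  33  50]
0.75 [ 26  25 406 474 495 496 484 456  15  14   4  42  38  35   5  31  28]
```

Run:
```python
from h import *
a=load("scene0");b=load("top0");C=np.array([.573,-.0025])
W=np.vstack([pts(a).reshape(-1,3),pts(b).reshape(-1,3)]);W=W[np.hypot(*(W[:,:2]-C).T)<.2]
H=W[(W[:,2]>.085)&(W[:,2]<.32)];d=H[:,:2]-C
ang=np.degrees(np.arctan2(d[:,1],d[:,0]))%360
for s in range(0,360,15):
    m=(ang>=s)&(ang<s+15)
    if m.any(): i=np.argsort(np.hypot(*d[m].T))[3 if m.sum()>3 else 0];print(s,m.sum(),np.hypot(*d[m][i]).round(3),H[m][i].round(3),H[m][:,2].max().round(3))
for yaw in range(-90,90,10):
    y=np.array([np.cos(np.radians(yaw)),np.sin(np.radians(yaw))]);x=np.array([y[1],-y[0]])
    u,v=abs(d@x),abs(d@y);inside=(v<.105)
    print(yaw,"x-gap",np.sort(u[inside])[3:4].round(3) if inside.sum()>3 else None,end="; ")
# cup centre two-view: rim points from scene depth
P=pts(a)[190:245,305:370].reshape(-1,3);m=(np.hypot(*(P[:,:2]-C).T)<.04)&(P[:,2]>.036)&(P[:,2]<.05);print("\nscene rim",m.sum(),P[m].min(0).round(4),P[m].max(0).round(4))
import cv2
q=P[m];
A=np.c_[2*q[:,:2],np.ones(m.sum())];s=np.linalg.lstsq(A,(q[:,:2]**2).sum(1),rcond=None)[0];print("fit",s[:2])
```

```text
120 23 0.12 [0.489 0.083 0.103] 0.105
135 716 0.084 [0.502 0.042 0.088] 0.12
150 970 0.074 [0.502 0.017 0.123] 0.139
165 1251 0.067 [ 0.506 -0.001  0.088] 0.157
180 1211 0.072 [ 0.501 -0.008  0.09 ] 0.174
195 1065 0.091 [ 0.485 -0.027  0.135] 0.181
210 1073 0.097 [ 0.49  -0.053  0.146] 0.19
225 1145 0.093 [ 0.519 -0.078  0.156] 0.199
240 1393 0.1 [ 0.524 -0.089  0.158] 0.2
255 575 0.127 [ 0.54  -0.125  0.169] 0.191
-90 x-gap [0.04]; -80 x-gap [0.055]; -70 x-gap [0.045]; -60 x-gap [0.029]; -50 x-gap [0.012]; -40 x-gap [0.001]; -30 x-gap [0.]; -20 x-gap [0.]; -10 x-gap [0.]; 0 x-gap [0.]; 10 x-gap [0.]; 20 x-gap [0.001]; 30 x-gap [0.001]; 40 x-gap [0.001]; 50 x-gap [0.001]; 60 x-gap [0.001]; 70 x-gap [0.01]; 80 x-gap [0.026]; 
scene rim 111 [ 0.54   -0.0384  0.036 ] [0.6014 0.0264 0.0427]
fit [ 0.57152259 -0.00590138]
```

Run:
```python
from h import *
R=tool(np.array([0,0,-1.]),np.array([-.17,.98,0]))
go([.42,-.10,.29],R)
from station import r
print(r.sense()["joints"])
import cv2
c=r.capture("wrist");cv2.imwrite("pics/w5.png",cv2.resize(c["pixels"][180:420,160:400,::-1],None,fx=2,fy=2))
```

```text
t 10.8 d [-0.1303  0.3482  0.0284] rv [ 1.17 31.83  5.85]
[-51.24553973  16.72328633   1.52183543 -32.27719751 -64.64584064
 -11.41397293]
```

View pics/w5.png

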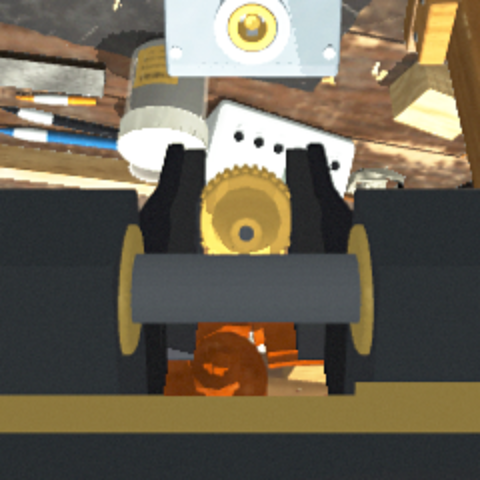

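The nozzle is held with the collar square in the pads at (245,215) in the crop, and the coupling at (250,25) is empty. Now carrying it across, up and over the violin.

```bash
python3 steer.py '[{"finger_gap": 0.1,"trans": [-0.025,0.015,-0.04]},{"finger_gap": 0.1,"trans": [-0.045,0.055,-0.03],"turn_vec": [0.1,2,0.5]},{"finger_gap": 0.1,"trans": [-0.06,0.10,-0.02],"turn_vec": [0.3,7,1.3]},{"finger_gap": 0.1,"trans": [-0.075,0.145,-0.01],"turn_vec": [0.5,13,2.4]},{"finger_gap": 0.1,"trans": [-0.09,0.19,0],"turn_vec": [0.7,19,3.5]},{"finger_gap": 0.1,"trans": [-0.105,0.235,0.01],"turn_vec": [0.9,25,4.6]},{"finger_gap": 0.1,"trans": [-0.118,0.28,0.02],"turn_vec": [1,29,5.3]},{"finger_gap": 0.1,"trans": [-0.126,0.32,0.025],"turn_vec": [1.17,31.8,5.85]}]'
python3 - <<'E'
from h import *
R=tool(np.array([0,0,-1.]),np.array([-.17,.98,0]))
go([.572,-.004,.27],R)
E
```

```text
time_s: 11.65
tcp_pos: [0.4221, -0.1236, 0.2867]
ee_rot: [[-0.985, -0.175, -0.01], [-0.175, 0.985, 0.006], [0.008, 0.008, -1.0]]
wrist_force: [0.6, -0.8, -0.5]
gripper_width: 0.217
gripper_force: 30.0
t 11.65 d [-0.1686  0.0914  0.016 ] rv [ 0.45 -0.48  0.25]
```

```bash
python3 steer.py '[{"finger_gap": 0.1,"trans": [-0.03,0.035,0]},{"finger_gap": 0.1,"trans": [-0.065,0.07,0],"turn_vec": [0.2,-0.2,0.1]},{"finger_gap": 0.1,"trans": [-0.11,0.091,0],"turn_vec": [0.4,-0.4,0.2]},{"finger_gap": 0.1,"trans": [-0.15,0.0914,0.008],"turn_vec": [0.45,-0.48,0.25]},{"finger_gap": 0.1,"trans": [-0.1686,0.0914,0.016],"turn_vec": [0.45,-0.48,0.25]},{"finger_gap": 0.1,"trans": [-0.1686,0.0914,0.016],"turn_vec": [0.45,-0.48,0.25]},{"finger_gap": 0.1,"trans": [-0.1686,0.0914,0.016],"turn_vec": [0.45,-0.48,0.25]}]'
python3 - <<'E'
from h import *
from station import r
import cv2
c=r.capture("wrist");P=pts(c)
m=(P[...,2]>.036)&(P[...,2]<.047)&(np.hypot(P[...,0]-.572,P[...,1]+.004)<.045);q=P[m];print("rim",m.sum(),q.min(0).round(4) if m.any() else 0,q.max(0).round(4) if m.any() else 0)
if m.sum()>20:
    s=np.linalg.lstsq(np.c_[2*q[:,:2],np.ones(len(q))],(q[:,:2]**2).sum(1),rcond=None)[0];print(s[:2], np.sqrt(s[2]+s[:2]@s[:2]))
cv2.imwrite("pics/w6.png",c["pixels"][:,:,::-1])
R=tool(np.array([0,0,-1.]),np.array([-.17,.98,0]));go([.572,-.004,.09],R)
E
```

```text
time_s: 12.35
tcp_pos: [0.5718, -0.0073, 0.2708]
ee_rot: [[-0.986, -0.169, 0.001], [-0.169, 0.986, -0.0], [-0.001, -0.001, -1.0]]
wrist_force: [-0.5, -0.4, -0.2]
gripper_width: 0.214
gripper_force: 30.0
rim 585 [ 0.5407 -0.0349  0.036 ] [0.6025 0.0271 0.0445]
[ 0.57134629 -0.00396314] 0.029510811014083933
t 12.4 d [-0.0004  0.0036  0.182 ] rv [-0.04  0.18 -0.13]
```

View pics/w6.png

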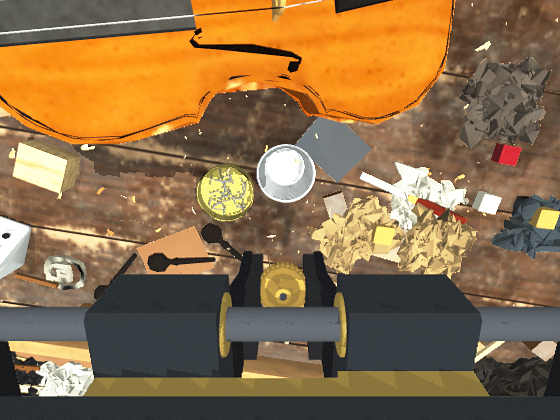

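The cup rim at (286,173), fitted centre (0.5714,-0.004), agrees with the top and scene views. The tin is at (225,192) and the violin edge is clear. Lowering.

```bash
python3 steer.py '[{"finger_gap": 0.1,"trans": [-0.002,0.0036,0.03]},{"finger_gap": 0.1,"trans": [-0.002,0.0036,0.07]},{"finger_gap": 0.1,"trans": [-0.002,0.0036,0.11]},{"finger_gap": 0.1,"trans": [-0.002,0.0036,0.15]},{"finger_gap": 0.1,"trans": [-0.002,0.0036,0.18]},{"finger_gap": 0.1,"trans": [-0.002,0.0036,0.19]},{"finger_gap": 0.1,"trans": [-0.002,0.0036,0.19]},{"finger_gap": 0.1,"trans": [-0.002,0.0036,0.19]}]'
python3 - <<'E'
from h import *
R=tool(np.array([0,0,-1.]),np.array([-.17,.98,0]));go([.572,-.004,.032],R)
E
```

```text
time_s: 13.2
tcp_pos: [0.5761, -0.0039, 0.0852]
ee_rot: [[-0.986, -0.168, 0.009], [-0.168, 0.986, 0.001], [-0.009, -0.001, -1.0]]
wrist_force: [0.1, 0.3, -0.8]
gripper_width: 0.218
gripper_force: 30.0
t 13.2 d [0.0046 0.0007 0.0531] rv [-0.06  0.53 -0.14]
```

```bash
python3 steer.py '[{"finger_gap": 0.1,"trans": [0.004,0.0007,0.015],"turn_vec": [0,0.4,0]},{"finger_gap": 0.1,"trans": [0.004,0.0007,0.03],"turn_vec": [0,0.4,0]},{"finger_gap": 0.1,"trans": [0.004,0.0007,0.042],"turn_vec": [0,0.4,0]},{"finger_gap": 0.1,"trans": [0.004,0.0007,0.053],"turn_vec": [0,0.4,0]},{"finger_gap": 0.1,"trans": [0.004,0.0007,0.053],"turn_vec": [0,0.4,0]},{"finger_gap": 0.1,"trans": [0.004,0.0007,0.053],"turn_vec": [0,0.4,0]}]'; python3 steer.py '[{"finger_gap": 0.25},{"finger_gap": 0.28},{"finger_gap": 0.28},{"finger_gap": 0.28}]'
```

```text
time_s: 13.8
tcp_pos: [0.5714, -0.004, 0.0301]
ee_rot: [[-0.986, -0.168, -0.001], [-0.168, 0.986, -0.001], [0.001, -0.001, -1.0]]
wrist_force: [0.6, 0.1, -0.8]
gripper_width: 0.214
gripper_force: 30.0
time_s: 14.2
tcp_pos: [0.5715, -0.004, 0.0306]
ee_rot: [[-0.986, -0.168, -0.0], [-0.168, 0.986, -0.001], [0.0, -0.001, -1.0]]
wrist_force: [-0.6, -0.1, -0.6]
gripper_width: 0.275
gripper_force: 0.0
```

Released. Retreating straight up, slowly at first.

```bash
python3 steer.py '[{"finger_gap": 0.28,"trans": [0,0,-0.01]},{"finger_gap": 0.28,"trans": [0,0,-0.02]},{"finger_gap": 0.28,"trans": [0,0,-0.03]},{"finger_gap": 0.28,"trans": [0,0,-0.045]},{"finger_gap": 0.28,"trans": [0,0,-0.07]},{"finger_gap": 0.28,"trans": [0,0,-0.11]},{"finger_gap": 0.28,"trans": [0,0,-0.15]},{"finger_gap": 0.28,"trans": [0,0,-0.19]}]'; python3 steer.py '[{"finger_gap": 0.28,"trans": [0,0,-0.04]},{"finger_gap": 0.28,"trans": [0,0,-0.04]},{"finger_gap": 0.28,"trans": [0,0,-0.04]},{"finger_gap": 0.28,"trans": [0,0,-0.04]},{"finger_gap": 0.28,"trans": [0,0,-0.04]}]'
python3 - <<'E'
from h import *
from station import r
import cv2
c=r.capture("wrist");s=r.capture("scene")
P=pts(c);h=cv2.cvtColor(c["pixels"],cv2.COLOR_RGB2HSV);d=np.hypot(P[...,0]-.572,P[...,1]+.004)
m=(d<.028)&(h[...,1]>110)&(h[...,0]>15)&(h[...,0]<32);q=P[m];print("brass in cup",m.sum(),q.mean(0).round(4),q.max(0).round(4))
r0=np.argwhere((P[...,2]>.036)&(P[...,2]<.047)&(d<.045)&(d>.024));q=P[r0[:,0],r0[:,1]];print("rim",q.min(0).round(4),q.max(0).round(4))
A=cv2.resize(c["pixels"][110:240,180:360,::-1],(540,390));B=cv2.resize(s["pixels"][180:340,160:400,::-1],(540,360))[:210]
cv2.imwrite("pics/w7.png",np.vstack([A,B]))
E
```

```text
time_s: 15.0
tcp_pos: [0.5711, -0.0039, 0.223]
ee_rot: [[-0.986, -0.168, 0.0], [-0.168, 0.986, -0.001], [-0.0, -0.001, -1.0]]
wrist_force: [1.2, -0.2, -0.2]
gripper_width: 0.275
gripper_force: 0.0
time_s: 15.5
tcp_pos: [0.5707, -0.0039, 0.2589]
ee_rot: [[-0.986, -0.168, -0.004], [-0.168, 0.986, -0.002], [0.004, -0.001, -1.0]]
wrist_force: [-0.6, -0.2, 0.1]
gripper_width: 0.282
gripper_force: 0.0
brass in cup 2403 [ 0.5486 -0.008   0.3164] [0.5835 0.0166 0.3605]
rim [ 0.5405 -0.0348  0.036 ] [0.603  0.0272 0.0444]
```

View pics/w7.png

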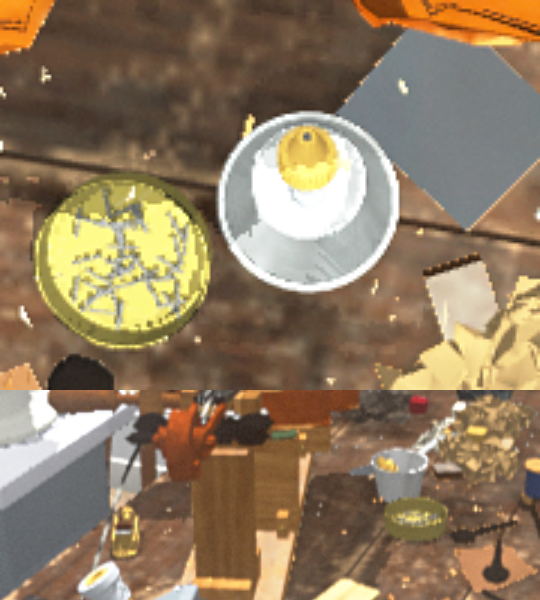

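The nozzle is leaning inside the upright, unmoved cup at (307,155) in the crop, and the tin hasn't moved. Handing in.

```bash
python3 -c "
from station import r
print(r.finish_job())"
```

```text
the job is handed in; nothing more can be done
None
```

I vented the line, freed the nozzle and put it in the steel cup, which is upright and has not moved. The job was handed in at about 15.6 s; no verdict came back, and I did not re-check the block or the jar at the end.

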